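Pipe rest into the bench socket

ROBOT

A 7-joint arm with a two-finger parallel gripper is mounted at the origin on the work surface. World frame = base frame: x ahead of the robot, y to its left, z up, the work surface at z = 0. Lengths are in m, angles in rad, forces in N, time in s.
With the tool pointing down it reaches from about 0.4 to 0.85 m from the base axis. Payload 10.4 kg.
Tool frame: the origin (TCP) lies at the very end of the fingers, on their centre line; the grasp point (between the pads) lies 19 mm behind it; x points along the fingers, z is the direction in which the jaws open and shut, and the axes are right-handed (so a half turn about x gives the same grasp; the last joint's range is limited). The gripper opens to 85 mm and grips with 20 to 120 N. Pads are 22 mm wide; open, the fingers measure 114 mm over their backs; the gripper's body (76 mm by 85 mm) begins 54 mm behind the grasp point. The pads swing forward as they close: fully open they stand 13 mm farther back than shut.
Start: joints at [1.206, 0.332, -0.065, 1.46, 0.022, 1.35, -0.088], TCP at [0.21, -0.589, 0.231] pointing down, gripper open.
Joint ranges: [-2.6, 2.6], [-0.5, 2.12], [-1.47, 1.34], [0.16, 2.42], [-1.27, 4.41], [0.06, 2.06], [-2.6, 2.6]. Speed limits (rad/s): [2.22, 2.22, 2.79, 2.79, 3.14, 3.14, 3.14].

INTERFACE

Orientations are given as a unit quaternion [x, y, z, w].
In Python, from workcell import readout, camera, manip gives the robot as it stands.
- The arm moves only by the shell command python3 -m inch 'ROWS' [FORCE]. ROWS is JSON, a list of rows, each a list of 3 entries, a list of its own where there are three numbers: the turn, a rotation vector about the tool's x, y, z in degrees, then the shift along the tool's x, y, z in mm, then the closure, from 0 (fully open) to 1 (shut). In form: [[[wx, wy, wz], [dx, dy, dz], hand], ...]. A call has 1 to 10 rows; each row is the pose to reach, as a shift and turn from the pose measured when the call began, along the tool's axes at that moment; what a row does not reach only later rows make up. A row lasts 1/8 s, in which the tool goes at most 62.5 mm and 10.7 degrees, less where a joint would pass 70% of its speed; a pose out of reach is approached as far as the arm can. A call with a gripper value outside its range is refused whole. The fingers move at their own pace and stop on an object; FORCE is the grip in N (left out, the last holds). Time passes only in rows, so rows that repeat a pose let the fingers close. It gives the time, the measured TCP pose, the force and the opening at its end, in the units of the state.
- readout.get_obs(): the state, without advancing time (a new reading comes with each control period).
- camera(name): name is "side" or "top"; returns a dict with "pixels" (420x560x3 uint8, red, green, blue), "range_z" (420x560 float32, m along the optical axis (not along the pixel's ray), 0 where there is no reading), "intrinsics" (3x3 intrinsics, pixels), "dist" ([k1, k2, p1, p2, k3] as OpenCV has them; the pictures are not rectified), "extrinsics" (4x4, takes a point from world to camera coordinates). Camera axes: x right, y down, z forward; pixel columns grow to the right and rows downward; lengths in m; the calibration is good to about 2 mm. A picture is of the moment at which its call begins.
- manip.hand_in(): hands the job in, once; it reports no verdict.
The state is a dict: "clock": time; "joint_pos": joint angles; "joint_velocities": joint speeds; "tau": joint torques, N m; "position": TCP position; "ee_rot": TCP orientation; "ft_force": force on the tool from outside, world axes, zero at the start; "torque": the same for the moment, N m; "grip_width": opening from 0.0 (shut) to 1.0 (fully open).
Only numpy, scipy, OpenCV 4.12 (cv2) and the standard library are available. Lean on these libraries where they do the work, as an engineer would, in place of code of your own. Each camera call takes 0.05 s, during which the arm holds its last target.

TASK

Set the bench up for grinding pipe: take the yellow pipe rest, the one with the V-shaped head, turn it so that its flat shank lines up with the slot in the blue bench socket, and lower it through the slot (do not drop it) until its collar sits flat on the socket's steel rim. Let go of it there, and leave the green roller rest standing where it is.

Things in the scene. Friction and masses are not known exactly. Their poses are not given: they have to be found in the camera images.
- vrest_grip (a point): Yellow V-head rest, loose, 0.7 kg, upright, 138 mm tall. From its foot up: steel shank 30 (x) x 56 (y) mm, 70 long; collar 72 x 98, 8 thick; web 26 thick (x), 44 wide (y), 42 high; V arms to y=+-44. Point: middle of the web, 105 above the foot, 35 above the collar's underside; grip here from above across the 26 mm (along x). z up; a half turn makes no difference.
- socket_mouth (a point): Blue bench socket, fixed: dark base 110 x 150 mm, raised plate, steel rim 72 x 98 with its top 95 above the bench. Slot right through, 40 (x) x 66 (y): 5 mm of play a side, 10 degrees of turn; mouth flared to 54 x 80 over the top 12 mm; open beneath, the seated shank ends 25 above the bench. Point: slot's centre at the rim's top; x its short side, y its long side, z up.
- rrest_grip (a point): Green roller rest, loose: same shank, collar and web as the yellow one, but a black roller across its top, 141 mm tall, standing upright in the same area. Leave it standing. Point: middle of its web, 105 mm above the foot; axes as on the yellow rest.
Things that resemble listed ones, but are neither listed nor needed, are in the scene too. Leave any purple look-alike of the part that bears socket_mouth alone.

How it is judged:
By the outcome, as a careful person would: the job done as asked, in the order asked, and still so for the second after the job is handed in, with the robot touching nothing.
It also fails if it takes over 40 s, if anything falls off the work surface, if the arm or the gripper's body presses on something with over 40 N, if the wrist force passes 120 N, or if a joint passes its speed limit or range.

## Working session

There is one attempt and no reset: what is moved stays moved. The work goes in short steps, Python scripts to look and compute and a shell command to move; the robot and the scene stay as the last step left them, time stands still between calls to the robot, and variables do not carry over. Pictures are saved under pics/ and viewed, and the job is handed in when it is done.

```bash
mkdir -p pics; ls
cat > h.py <<'E'
import numpy as np, cv2
from workcell import readout, camera, manip
def snap(n,tag):
    c=camera(n); np.savez('/tmp/%s.npz'%tag,**{k:np.asarray(v) for k,v in c.items()})
    cv2.imwrite('pics/%s.png'%tag,c['pixels'][:,:,::-1]); return c
def load(tag): return dict(np.load('/tmp/%s.npz'%tag))
def cloud(c):
    h,w=c['range_z'].shape
    u,v=np.meshgrid(np.arange(w),np.arange(h))
    p=cv2.undistortPoints(np.stack([u,v],-1).reshape(-1,1,2).astype(float),c['intrinsics'],c['dist']).reshape(h,w,2)
    z=c['range_z'].astype(float)
    P=np.stack([p[...,0]*z,p[...,1]*z,z],-1)
    E=c['extrinsics']; W=(P-E[:3,3])@E[:3,:3]
    W[z==0]=np.nan
    return W
def crop(tag,x0,y0,x1,y1,s,out):
    im=cv2.imread('pics/%s.png'%tag)[y0:y1,x0:x1]
    cv2.imwrite('pics/%s.png'%out,cv2.resize(im,None,fx=s,fy=s,interpolation=cv2.INTER_CUBIC))
E
python3 - <<'E'
from h import *
snap('top','top0');snap('side','side0')
o=readout.get_obs();print({k:np.round(v,4) for k,v in o.items()})
E
```

```text
pics
{'clock': np.float64(0.1), 'joint_pos': array([ 1.2064,  0.3328, -0.0647,  1.4609,  0.0216,  1.3499, -0.0885]), 'joint_velocities': array([-0.0005, -0.0002,  0.0011, -0.0023,  0.0003, -0.0004,  0.0004]), 'tau': array([ 1.70000e-03, -6.26748e+01,  4.95000e-02, -3.92437e+01,
        1.63000e-02,  7.00000e-03, -1.00000e-04]), 'position': array([ 0.2094, -0.5885,  0.2306]), 'ee_rot': array([ 0.4079,  0.5781, -0.4074,  0.5774]), 'ft_force': array([ 0.0617,  0.0307, -0.3674]), 'torque': array([ 0.0347, -0.0308, -0.0133]), 'grip_width': np.float64(1.0)}
```

View pics/top0.png

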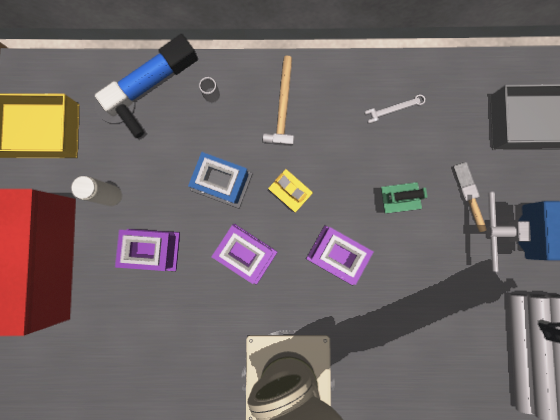

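View pics/side0.png

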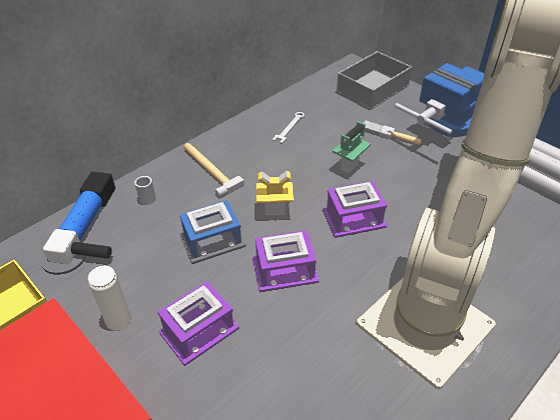

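Top view: the blue socket is at (220,178), with purple look-alikes at (147,250), (245,253) and (341,255). The yellow V-head rest is at (290,190) and the green roller rest at (403,196). The yellow one with two sloped V arms fits the description, so I'll enlarge it to confirm.

Run:
```python
from h import *
crop('top0',180,140,330,240,5,'cr_top')
crop('side0',170,150,310,260,5,'cr_side')
c=load('top0');W=cloud(c)
hsv=cv2.cvtColor(c['pixels'],cv2.COLOR_RGB2HSV)
def rep(name,m):
    P=W[m];P=P[~np.isnan(P[:,0])]
    r=cv2.minAreaRect((P[:,:2]*1000).astype(np.float32))
    print(name,len(P),'rect',np.round(r[0],1),np.round(r[1],1),round(r[2],1),'z',np.round(np.percentile(P[:,2],[5,50,95]),4), 'mean',P.mean(0).round(4))
box=np.zeros(hsv.shape[:2],bool);box[160:220,260:320]=1
yel=box&(hsv[...,0]>18)&(hsv[...,0]<35)&(hsv[...,1]>120)
for lo,hi in((.065,.09),(.09,.16),(.12,.16)): rep('yel%.3f'%lo,yel&(W[...,2]>lo)&(W[...,2]<hi))
b2=np.zeros_like(box);b2[145:210,180:260]=1
rep('rim',b2&(W[...,2]>.089)&(W[...,2]<.1)&(hsv[...,1]<60))
rep('blueplate',b2&(W[...,2]>.05)&(W[...,2]<.088)&(hsv[...,1]>120))
for z in (.0,.005,.01,.025,.07,.08,.09,.1): print(z,(b2&(W[...,2]>z-.0025)&(W[...,2]<z+.0025)).sum())
b3=np.zeros_like(box);b3[170:220,375:435]=1
rep('grn',b3&(W[...,2]>.065)&(W[...,2]<.09))
```

```text
yel0.065 589 rect [514.8  -5.7] [98.4 71.9] 48.1 z [0.0744 0.0775 0.0809] mean [ 0.5104 -0.0054  0.0776]
yel0.090 189 rect [514.7  -5.7] [87.3 26.3] 47.9 z [0.1057 0.1217 0.1395] mean [ 0.5117 -0.0051  0.1245]
yel0.120 119 rect [514.4  -5.5] [87.3 25.6] 47.4 z [0.1205 0.1326 0.14  ] mean [ 0.512  -0.0064  0.1307]
rim 512 rect [550.6 190.2] [98.2 72.1] 69.7 z [0.0905 0.0942 0.0978] mean [0.5512 0.1906 0.0941]
blueplate 755 rect [551.  189.8] [132.3  98.9] 69.6 z [0.0724 0.0826 0.0858] mean [0.546  0.1838 0.0815]
0.0 2200
0.005 408
0.01 474
0.025 9
0.07 9
0.08 387
0.09 158
0.1 33
grn 657 rect [ 494.2 -303.2] [ 72.2 101.5] 6.9 z [0.0739 0.0778 0.0811] mean [ 0.4921 -0.3     0.0776]
```

View pics/cr_top.png

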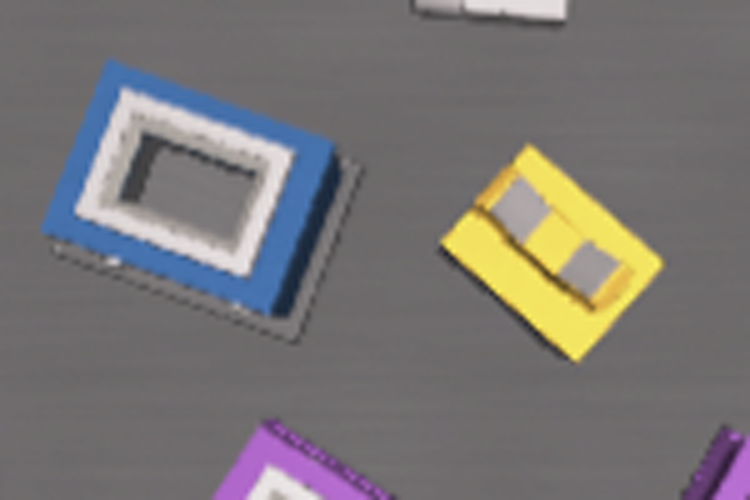

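View pics/cr_side.png

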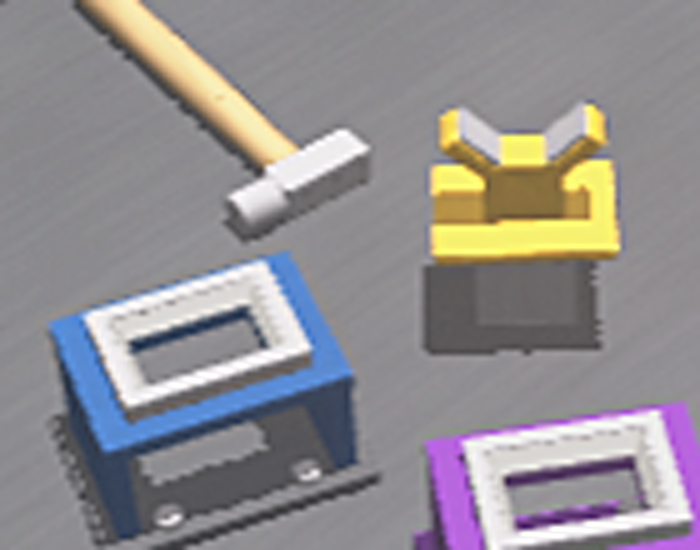

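The crops confirm it: the yellow rest has grey-faced V arms at crop (520,210) and (590,270), with its long axis about 38° below horizontal. The blue socket's slot is in the rim at crop (190,185). Next I'll cross-check with the side camera and compute the approach.

```bash
cat >> h.py <<'E'
from scipy.spatial.transform import Rotation as R
def goal(pos,jaw,pr=True):
    """pos TCP world m, jaw heading deg (mod 180) with tool straight down"""
    o=readout.get_obs();R0=R.from_quat(o['ee_rot']);p0=np.array(o['position'])
    best=None
    for a in (jaw,jaw+180):
        x=np.array([0,0,-1.]);z=np.array([np.cos(np.radians(a)),np.sin(np.radians(a)),0]);y=np.cross(z,x)
        rv=(R0.inv()*R.from_matrix(np.stack([x,y,z],1))).as_rotvec(degrees=True)
        d=R0.inv().apply(np.array(pos)-p0)*1000
        print('jaw',a%360,'turn',rv.round(1),'shift',d.round(1))
    zz=R0.apply([0,0,1]);print('now jaw heading',np.degrees(np.arctan2(zz[1],zz[0])).round(1),'x',R0.apply([1,0,0]).round(3),'p',p0.round(4),'F',np.round(o['ft_force'],1),'g',o['grip_width'],'t',o['clock'])
E
python3 - <<'E'
from h import *
c=load('side0');W=cloud(c)
hsv=cv2.cvtColor(c['pixels'],cv2.COLOR_RGB2HSV)
def rep(name,m):
    P=W[m];P=P[~np.isnan(P[:,0])]
    r=cv2.minAreaRect((P[:,:2]*1000).astype(np.float32))
    print(name,len(P),'rect',np.round(r[0],1),np.round(r[1],1),round(r[2],1))
box=np.zeros(hsv.shape[:2],bool);box[160:225,245:305]=1
yel=box&(hsv[...,1]>80)
rep('yelcol',yel&(W[...,2]>.07)&(W[...,2]<.083)); rep('yelV',box&(W[...,2]>.1))
b2=np.zeros_like(box);b2[190:245,175:250]=1
rep('rim',b2&(W[...,2]>.09)&(W[...,2]<.1)&(hsv[...,1]<60))
goal([.5147,-.0057,.2306],-42); goal([.5147,-.0057,.090],-42)
E
```

```text
yelcol 509 rect [512.7  -5.8] [94.8 79.2] 47.7
yelV 364 rect [512.7  -5.3] [84.3 32.9] 48.1
rim 452 rect [548.8 189.3] [99.5 78.1] 69.4
jaw 318 turn [-28.4  -0.1  -0. ] shift [   0.6  483.  -446.8]
jaw 138 turn [ 1.516e+02 -0.000e+00  1.000e-01] shift [   0.6  483.  -446.8]
now jaw heading -70.4 x [-0.     0.001 -1.   ] p [ 0.2094 -0.5885  0.2306] F [ 0.1  0.  -0.4] g 1.000009983616287 t 0.1
jaw 318 turn [-28.4  -0.1  -0. ] shift [ 141.2  483.  -446.6]
jaw 138 turn [ 1.516e+02 -0.000e+00  1.000e-01] shift [ 141.2  483.  -446.6]
now jaw heading -70.4 x [-0.     0.001 -1.   ] p [ 0.2094 -0.5885  0.2306] F [ 0.1  0.  -0.4] g 1.000009983616287 t 0.1
```

Both cameras agree within 2 mm. Moving above the yellow rest.

```bash
python3 -m inch '[[[-2,0,0],[0,25,-23],0],[[-5,0,0],[0,65,-60],0],[[-8,0,0],[0,105,-97],0],[[-11,0,0],[0,145,-134],0],[[-14,0,0],[0,185,-171],0],[[-17,0,0],[0,225,-208],0],[[-20,0,0],[0,265,-245],0],[[-23,0,0],[0,305,-282],0],[[-26,0,0],[0,345,-319],0],[[-28.4,0,0],[0,385,-356],0]]'
python3 -c "
from h import *
goal([.514,-.0057,.2],-42)"
```

```text
clock: 1.35
position: [0.4531, -0.1224, 0.231]
ee_rot: [0.253, 0.661, -0.253, 0.66]
ft_force: [1.4, -0.6, -0.1]
grip_width: 1.005
jaw 318 turn [ 0.1 -0.1 -0. ] shift [ 31.  127.5 -32.7]
jaw 138 turn [-1.799e+02  0.000e+00 -1.000e-01] shift [ 31.  127.5 -32.7]
now jaw heading -41.9 x [-0.001  0.001 -1.   ] p [ 0.4531 -0.1224  0.231 ] F [ 1.4 -0.6 -0.1] g 1.0046778519861648 t 1.35
```

```bash
python3 -m inch '[[[0,0,0],[5,45,-11],0],[[0,0,0],[10,90,-23],0],[[0,0,0],[25,118,-31],0],[[0,0,0],[31,127.5,-32.7],0],[[0,0,0],[31,127.5,-32.7],0],[[0,0,0],[31,127.5,-32.7],0]]'
python3 - <<'E'
from h import *
snap('side','side1');crop('side1',200,80,400,230,4,'s1')
goal([.514,-.0057,.088],-42)
E
```

```text
clock: 2.1
position: [0.5139, -0.0072, 0.2003]
ee_rot: [0.254, 0.66, -0.254, 0.66]
ft_force: [0.2, -0.2, -0.8]
grip_width: 1.003
jaw 318 turn [-0.1 -0.  -0. ] shift [112.4   1.1  -0.9]
jaw 138 turn [179.9  -0.    0. ] shift [112.4   1.1  -0.9]
now jaw heading -42.1 x [-0.  0. -1.] p [ 0.5139 -0.0071  0.2004] F [-0.8 -0.6 -0.3] g 1.0003325445814395 t 2.15
```

View pics/s1.png

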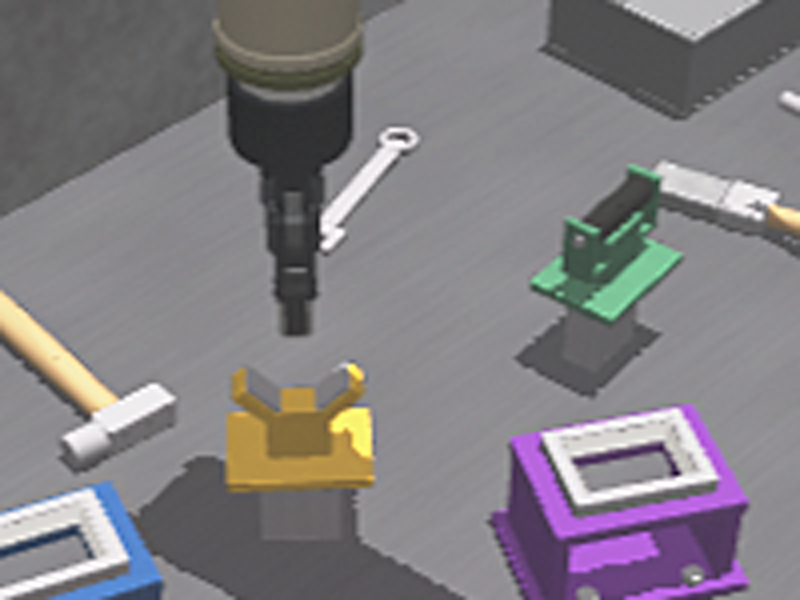

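The gripper (crop 297,330) is centred over the V, with its jaws across the thin web. Descending.

```bash
python3 -m inch '[[[0,0,0],[30,1,-1],0],[[0,0,0],[60,1,-1],0],[[0,0,0],[85,1,-1],0],[[0,0,0],[104,1,-1],0],[[0,0,0],[112,1,-1],0],[[0,0,0],[112,1,-1],0],[[0,0,0],[112,1,-1],0]]' 50
python3 -m inch '[[[0,0,0],[0,0,0],0.3],[[0,0,0],[0,0,0],0.5],[[0,0,0],[0,0,0],0.6],[[0,0,0],[0,0,0],0.8],[[0,0,0],[0,0,0],1],[[0,0,0],[0,0,0],1],[[0,0,0],[0,0,0],1],[[0,0,0],[0,0,0],1]]' 60
python3 - <<'E'
from h import *
snap('side','side2');crop('side2',200,80,400,230,4,'s2')
goal([.514,-.0057,.25],-42)
E
```

```text
clock: 3.02
position: [0.5145, -0.0057, 0.0893]
ee_rot: [0.254, 0.66, -0.254, 0.66]
ft_force: [0.9, -0.1, -0.2]
grip_width: 0.997
clock: 4.03
position: [0.5144, -0.0055, 0.0896]
ee_rot: [0.254, 0.66, -0.254, 0.66]
ft_force: [-3.0, 0.6, 5.2]
grip_width: 0.292
jaw 318 turn [-0.1  0.  -0. ] shift [-1.605e+02 -3.000e-01 -1.000e-01]
jaw 138 turn [ 1.799e+02 -1.000e-01 -1.000e-01] shift [-1.605e+02 -3.000e-01 -1.000e-01]
now jaw heading -42.1 x [ 0.001  0.    -1.   ] p [ 0.5144 -0.0055  0.0895] F [-2.1  0.8  5.8] g 0.2942953626830895 t 4.075
```

View pics/s2.png

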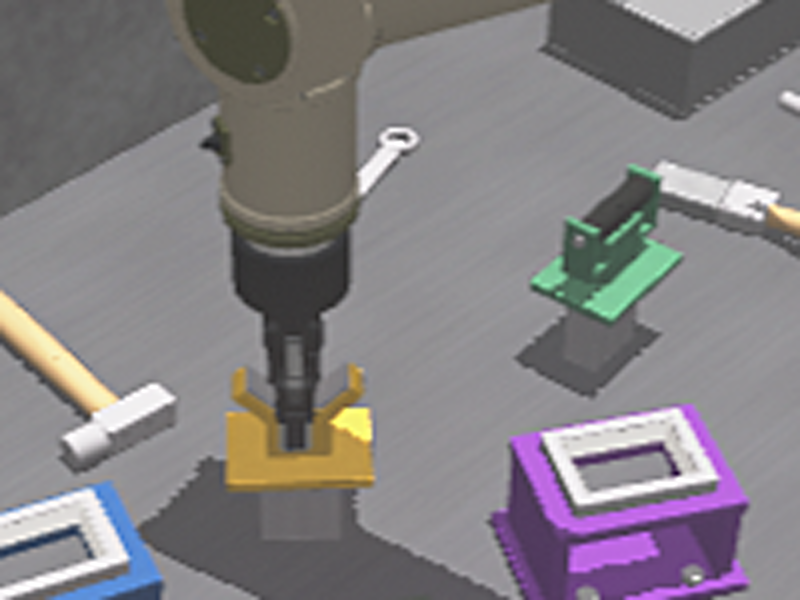

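The gripper holds the web: opening 0.29 is about 25 mm. Lifting straight up.

```bash
python3 -m inch '[[[0,0,0],[-8,0,0],1],[[0,0,0],[-30,0,0],1],[[0,0,0],[-60,0,0],1],[[0,0,0],[-90,0,0],1],[[0,0,0],[-118,0,0],1],[[0,0,0],[-135,0,0],1],[[0,0,0],[-135,0,0],1],[[0,0,0],[-135,0,0],1]]' 70
python3 - <<'E'
from h import *
snap('side','side3');crop('side3',170,60,370,260,3,'s3')
goal([.5502,.1900,.225],-20.4)
E
```

```text
clock: 5.08
position: [0.5136, -0.0057, 0.2232]
ee_rot: [0.254, 0.66, -0.254, 0.66]
ft_force: [0.4, 0.6, -8.4]
grip_width: 0.294
jaw 339.6 turn [-21.6  -0.1   0. ] shift [  -1.9  169.9 -103.8]
jaw 159.6 turn [1.584e+02 0.000e+00 1.000e-01] shift [  -1.9  169.9 -103.8]
now jaw heading -42.0 x [-0.001  0.    -1.   ] p [ 0.5135 -0.0057  0.2231] F [-0.4 -0.9 -8.4] g 0.29060494719612434 t 5.125
```

View pics/s3.png

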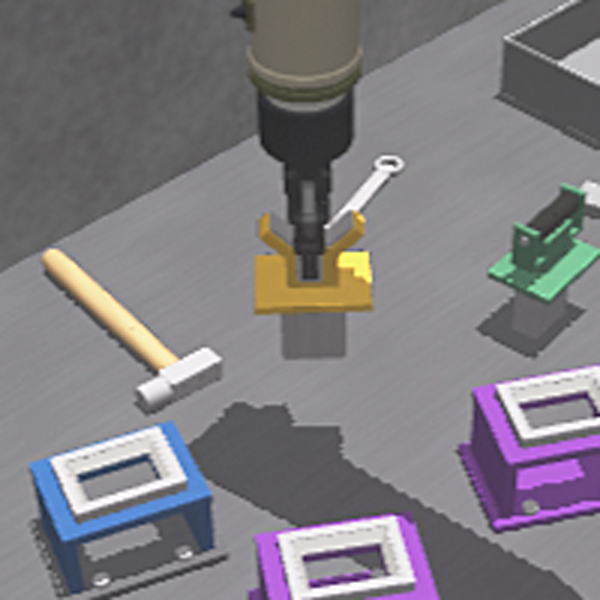

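The rest hangs upright in the grip at crop (310,290). Turning it and carrying it over the socket.

```bash
python3 -m inch '[[[-2,0,0],[-1,15,-9],1],[[-6,0,0],[-2,45,-27],1],[[-10,0,0],[-2,75,-46],1],[[-14,0,0],[-2,105,-64],1],[[-18,0,0],[-2,135,-82],1],[[-21,0,0],[-2,158,-96],1],[[-21.6,0,0],[-2,170,-104],1],[[-21.6,0,0],[-2,170,-104],1],[[-21.6,0,0],[-2,170,-104],1],[[-21.6,0,0],[-2,170,-104],1]]'
python3 - <<'E'
from h import *
snap('side','side4');crop('side4',140,100,300,260,3.7,'s4')
snap('top','top4');crop('top4',160,120,300,240,5,'t4')
goal([.5502,.1900,.225],-20.4)
c=load('side4');W=cloud(c)
hsv=cv2.cvtColor(c['pixels'],cv2.COLOR_RGB2HSV)
box=np.zeros(hsv.shape[:2],bool);box[100:260,140:300]=1
yel=box&(hsv[...,0]>15)&(hsv[...,0]<35)&(hsv[...,1]>120)&(W[...,2]>.15)
for lo,hi in((.195,.22),(.235,.3)):
    P=W[yel&(W[...,2]>lo)&(W[...,2]<hi)];r=cv2.minAreaRect((P[:,:2]*1000).astype(np.float32));print(len(P),np.round(r[0],1),np.round(r[1],1),round(r[2],1),np.percentile(P[:,2],[2,50,98]).round(4))
sh=box&(W[...,2]>.11)&(W[...,2]<.195)&(hsv[...,1]<90);P=W[sh]
r=cv2.minAreaRect((P[:,:2]*1000).astype(np.float32));print('shank',len(P),np.round(r[0],1),np.round(r[1],1),round(r[2],1),np.percentile(P[:,2],[2,98]).round(4))
E
```

```text
clock: 6.38
position: [0.5504, 0.1889, 0.2251]
ee_rot: [0.126, 0.696, -0.126, 0.695]
ft_force: [0.6, -0.2, -7.2]
grip_width: 0.293
jaw 339.6 turn [-0.1 -0.1  0. ] shift [ 0.2  0.6 -0.4]
jaw 159.6 turn [1.799e+02 0.000e+00 1.000e-01] shift [ 0.2  0.6 -0.4]
now jaw heading -20.5 x [-0.001 -0.    -1.   ] p [0.5503 0.1893 0.2252] F [-0.  -1.  -7.8] g 0.29848900282161767 t 6.475
644 [549.8 187.2] [97.8 79. ] 69.0 [0.2081 0.2142 0.2178]
175 [546.1 192.6] [79.  66.7] 33.4 [0.2366 0.2629 0.2803]
shank 355 [540.4 196.3] [62.3 29.1] 43.5 [0.1389 0.1868]
```

View pics/s4.png

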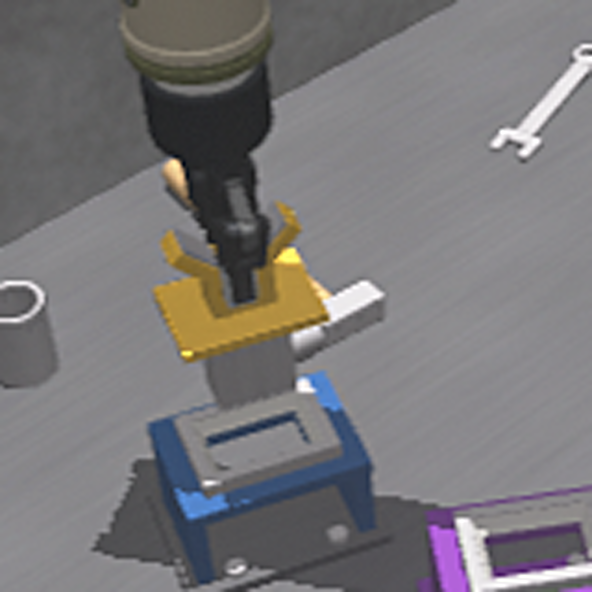

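View pics/t4.png

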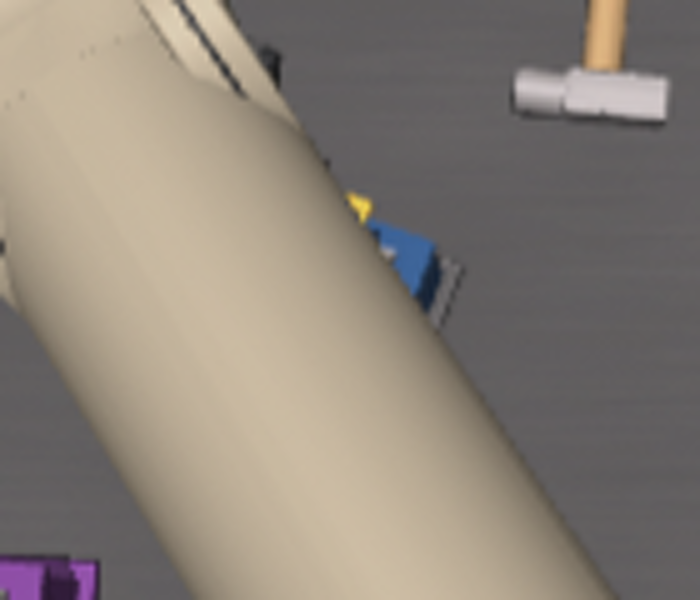

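In the side view the shank (crop 250,370) hangs just above the slot mouth (crop 255,440). The collar is within about 2 mm of the rim centre and turned the same way to under 1°. The top view is hidden by the arm. Lowering in stages, watching the force.

```bash
python3 -c "
from h import *
goal([.550,.1905,.1145],-20.4)"
python3 -m inch '[[[0,0,0],[10,1,-1],1],[[0,0,0],[25,1,-1],1],[[0,0,0],[40,1,-1],1],[[0,0,0],[50,1,-1],1],[[0,0,0],[60,1,-1],1],[[0,0,0],[60,1,-1],1],[[0,0,0],[60,1,-1],1]]'
python3 - <<'E'
from h import *
snap('side','side5');crop('side5',140,100,300,260,3.7,'s5')
goal([.5500,.1905,.1145],-20.4)
E
```

```text
jaw 339.6 turn [-0.1 -0.1  0. ] shift [110.7   1.   -0.6]
jaw 159.6 turn [1.799e+02 0.000e+00 1.000e-01] shift [110.7   1.   -0.6]
now jaw heading -20.5 x [-0.001 -0.    -1.   ] p [0.5503 0.1893 0.2252] F [-0.  -1.  -7.8] g 0.29848900282161767 t 6.475
clock: 7.35
position: [0.5499, 0.1908, 0.1656]
ee_rot: [0.126, 0.696, -0.126, 0.696]
ft_force: [-0.1, 0.3, -8.1]
grip_width: 0.293
jaw 339.6 turn [-0.1 -0.  -0. ] shift [51.3 -0.3  0.2]
jaw 159.6 turn [179.9  -0.    0. ] shift [51.3 -0.3  0.2]
now jaw heading -20.5 x [-0.  0. -1.] p [0.55   0.1908 0.1658] F [-0.3 -0.3 -8. ] g 0.28772760340192904 t 7.4
```

View pics/s5.png

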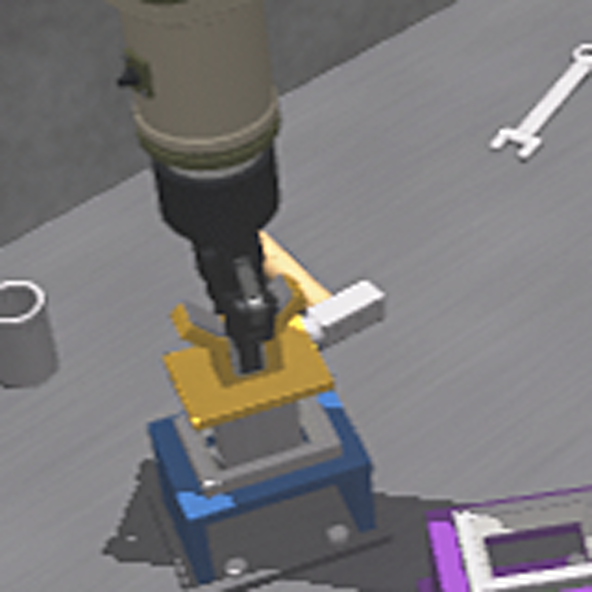

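The shank has entered the mouth (crop 260,440) with no contact force. Continuing down, slowing near the rim.

```bash
python3 -m inch '[[[0,0,0],[10,0,0],1],[[0,0,0],[20,0,0],1],[[0,0,0],[30,0,0],1],[[0,0,0],[38,0,0],1],[[0,0,0],[44,0,0],1],[[0,0,0],[47,0,0],1],[[0,0,0],[47,0,0],1],[[0,0,0],[47,0,0],1]]'
python3 - <<'E'
from h import *
snap('side','side6');crop('side6',140,100,300,260,3.7,'s6')
goal([.5500,.1905,.1145],-20.4)
E
```

```text
clock: 8.4
position: [0.5502, 0.1909, 0.1191]
ee_rot: [0.126, 0.696, -0.126, 0.696]
ft_force: [-0.3, -0.0, -7.2]
grip_width: 0.293
jaw 339.6 turn [-0.1  0.  -0. ] shift [ 4.6 -0.5 -0. ]
jaw 159.6 turn [179.9  -0.   -0. ] shift [ 4.6 -0.5 -0. ]
now jaw heading -20.5 x [ 0.  0. -1.] p [0.5502 0.1909 0.1191] F [ 0.7  1.1 -8.1] g 0.29421521351596397 t 8.45
```

View pics/s6.png

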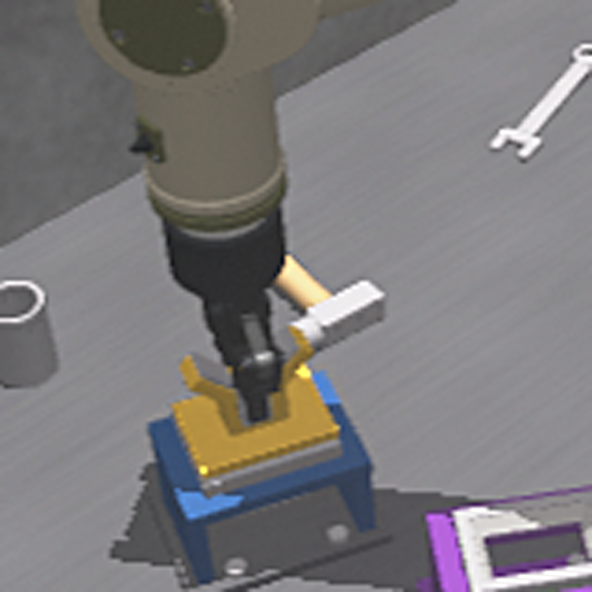

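The collar (crop 255,430) is about 4 mm above the rim and parallel to it. Lowering in small steps until contact.

```bash
python3 -m inch '[[[0,0,0],[2,0,0],1],[[0,0,0],[3,0,0],1],[[0,0,0],[4,0,0],1],[[0,0,0],[4,0,0],1],[[0,0,0],[4,0,0],1]]'
```

```text
clock: 9.07
position: [0.5502, 0.191, 0.1152]
ee_rot: [0.126, 0.696, -0.126, 0.696]
ft_force: [-0.9, 0.4, -7.8]
grip_width: 0.294
```

```bash
python3 -m inch '[[[0,0,0],[0.7,0,0],1],[[0,0,0],[1.2,0,0],1],[[0,0,0],[1.2,0,0],1]]'
```

```text
clock: 9.45
position: [0.5502, 0.191, 0.1147]
ee_rot: [0.126, 0.695, -0.126, 0.696]
ft_force: [-4.0, -1.6, 1.2]
grip_width: 0.294
```

Contact at z = 0.1147 (predicted 0.1145). One more small press to make sure it sits flat, then release.

```bash
python3 -m inch '[[[0,0,0],[0.8,0,0],1],[[0,0,0],[0.8,0,0],1]]'
python3 -m inch '[[[0,0,0],[0,0,0],0.8],[[0,0,0],[0,0,0],0.7],[[0,0,0],[0,0,0],0.6],[[0,0,0],[0,0,0],0.4],[[0,0,0],[0,0,0],0.2],[[0,0,0],[0,0,0],0],[[0,0,0],[0,0,0],0],[[0,0,0],[0,0,0],0],[[0,0,0],[0,0,0],0]]'
```

```text
clock: 9.7
position: [0.5502, 0.191, 0.1147]
ee_rot: [0.126, 0.695, -0.126, 0.696]
ft_force: [-5.3, -2.4, 2.7]
grip_width: 0.289
clock: 10.82
position: [0.5502, 0.191, 0.1147]
ee_rot: [0.126, 0.695, -0.126, 0.696]
ft_force: [0.2, -0.8, 0.6]
grip_width: 0.998
```

```bash
python3 -m inch '[[[0,0,0],[-10,0,0],0],[[0,0,0],[-35,0,0],0],[[0,0,0],[-65,0,0],0],[[0,0,0],[-95,0,0],0],[[0,0,0],[-130,0,0],0],[[0,0,0],[-140,-40,20],0],[[0,0,0],[-140,-90,45],0],[[0,0,0],[-140,-140,70],0],[[0,0,0],[-140,-170,85],0],[[0,0,0],[-140,-170,85],0]]'
python3 - <<'E'
from h import *
snap('side','side7');crop('side7',140,120,300,270,3.7,'s7')
snap('top','top7');crop('top7',160,120,300,240,5,'t7')
for t in('top7','side7'):
    c=load(t);W=cloud(c);hsv=cv2.cvtColor(c['pixels'],cv2.COLOR_RGB2HSV)
    d=(abs(W[...,0]-.55)<.08)&(abs(W[...,1]-.19)<.08)
    yel=d&(hsv[...,0]>15)&(hsv[...,0]<35)&(hsv[...,1]>120)
    for lo,hi in((.092,.11),(.13,.2)):
        P=W[yel&(W[...,2]>lo)&(W[...,2]<hi)]
        if len(P)<9: print(t,len(P));continue
        r=cv2.minAreaRect((P[:,:2]*1000).astype(np.float32));print(t,len(P),np.round(r[0],1),np.round(r[1],1),round(r[2],1),np.percentile(P[:,2],[2,50,98]).round(4))
        if lo<.1:
            A=np.c_[P[:,:2],np.ones(len(P))];k=np.linalg.lstsq(A,P[:,2],rcond=None)[0];print('tilt deg',np.degrees(k[:2]).round(2))
E
```

```text
clock: 12.08
position: [0.5703, -0.0015, 0.2552]
ee_rot: [0.127, 0.695, -0.128, 0.696]
ft_force: [0.6, 1.4, 0.1]
grip_width: 1.003
top7 644 [551.9 189.4] [98.2 72. ] 69.6 [0.0981 0.1026 0.1064]
tilt deg [-0.03  0.07]
top7 176 [551.1 189.7] [85.9 25.6] 70.1 [0.1377 0.1467 0.1657]
side7 595 [548.1 190.4] [98.4 73.3] 67.9 [0.0972 0.1033 0.108 ]
tilt deg [ 0.41 -0.6 ]
side7 254 [548.7 188.9] [87.3 33.1] 72.5 [0.1313 0.1459 0.1656]
```

View pics/s7.png

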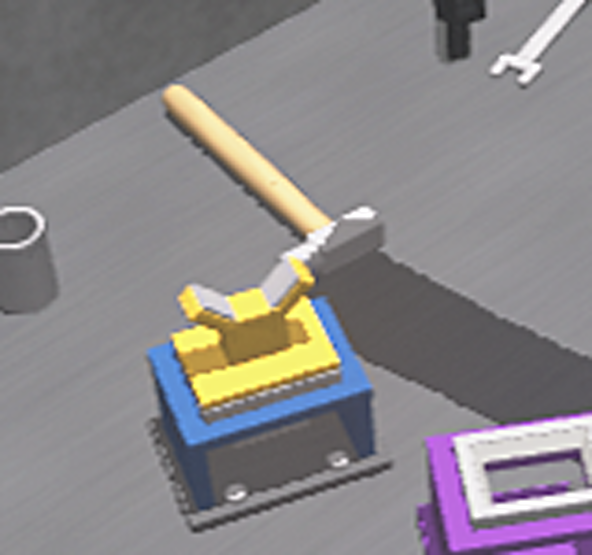

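View pics/top7.png

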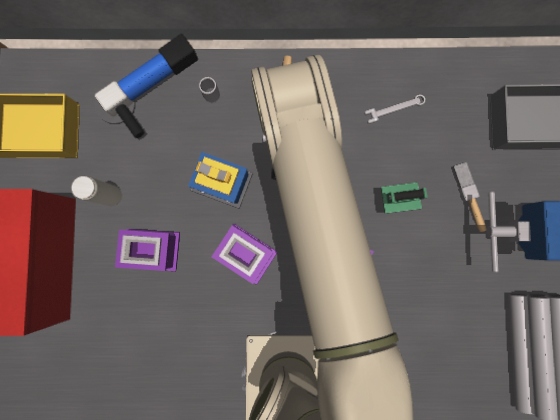

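The rest is seated: its collar is flush on the rim (crop 265,390) and level, with the top face at 0.1026 m against 0.103 expected. The green rest still stands at (403,196), and the arm is clear. Handing in.

```bash
python3 -c "
from h import *
print(manip.hand_in())"
```

```text
the job is handed in; nothing more can be done
None
```

The yellow V-head rest is seated in the blue bench socket and released, and I handed the job in at about 12 s. I gripped it by the web, turned it about 22° to match the slot, and lowered it until the collar touched the rim.

- **Seating:** The collar's top face measured 102.6 mm above the bench (103 mm expected), and its centre is within about 1.5 mm of the rim's centre. In the top camera it is level to 0.1° and lines up with the slot to about 0.1°.
- **Camera disagreement:** The side camera gave up to 0.6° of tilt and about 1.5° of turn from the slot. I put that down to depth noise at the edges, and the side picture shows the collar flush on the rim.
- **Forces:** The largest wrist reading was about 8 N, mostly the rest's own weight. No sideways catching showed on the way down.
- **Surroundings:** The green roller rest looks unmoved in the last top view, and the gripper is open and clear of the work. In that view the arm hides one purple socket and most of the hammer. I never reached for either.

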